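# Crack open the rice cooker without letting its lid fly up

### The job

Open the rice cooker a little to vent it, using the fingertips only: press the release button on top of its front housing with one finger while the other finger waits just above the lid, so that the sprung lid pops up against that finger and is caught there with the button still down. Then let the lid rise under that finger, off the button, until its front edge stands about 6 cm above its closed position, and finish while still holding it there. Do not let the lid fly open, do not shove, squeeze or lift the cooker, and leave the jar and the measuring cup around it alone.

Things in the scene. Friction and masses are not known exactly. Their poses are not given: they have to be found in the camera images.
- cooker: Round white rice cooker, loose on rubber feet, about 2.4 kg, shell 184 mm across, 156 mm high. Origin: centre of its underside; -x points to its front (housing with black control panel, release button on top), +x to the lid's hinge, z up. Housing: 80 mm wide (y), x = -120 to -87 mm, top at z = 186 mm. A carrying handle lies folded back round the rear.
- cooker_button (a joint): Travel of the grey release button, m, 0 out to 0.008 fully down (straight down). Sprung: about 1 N at first touch, 5 N fully down; it comes back when let go. From about 0.005 it frees the lid.
- button_top (a point): Centre of the button's top face; moves with the button. The cap is a rounded block 22 mm (cooker x) by 30 mm (cooker y) on top of the front housing, 104 mm in front of the cooker's centre; top at z = 198 mm when out, 190 mm when down.
- cooker_lid (a joint): Opening angle of the lid, rad: 0 shut (latched: under 0.01), 1.45 the far stop; the front edge rises. Once freed, a spring throws it up past 0.65 rad in about half a second unless held; holding it takes 1 to 3 N straight down at 40 mm in front of the cooker's centre. It follows a finger that moves up.
- lid_front (a point): Middle of the lid's front edge, 178 mm in front of the hinge line. Lid: white disc 172 mm across, concentric with the cooker, z = 158 to 181 mm when shut; its flat top (radius 70 mm) lies 17 mm below the button's top when out, 9 mm below it when down. A grey steam cap (radius 22, 8 mm high) sits 38 mm behind the centre; the front half is free. This point rises about 61 mm at 0.35 rad.
- lid_hinge (a point): Middle of the lid's hinge line, which runs along the cooker's y axis, 92 mm behind the cooker's centre at z = 166 mm.
- rice_jar: Bystander: clear jar of white grains with a red screw lid, 78 mm across, 158 mm high; origin at the centre of its underside.
- scoop: Bystander: small round open measuring cup, 60 mm across, 34 mm high; origin at the centre of its underside.

How it is judged:
By the outcome, as a careful person would: the job done as asked, in the order asked, and still so for the second after the job is handed in, while the arm keeps its last pose, push and grip.
It also fails if it takes over 42 s, if anything falls off the work surface, if the arm or the gripper's body presses on something with over 40 N, if the wrist force passes 120 N, or if a joint passes its speed limit or range.

### The arm

A 7-joint arm with a two-finger parallel gripper is mounted at the origin on a cart in front of the work surface, level with it; the furniture and walls round the work are solid. World frame = base frame: x ahead of the robot, y to its left, z up, the work surface at z = 0. Lengths are in m, angles in rad, forces in N, time in s.
With the tool pointing down it reaches from about 0.4 to 0.75 m from the base axis. Payload 19.5 kg.
Tool frame: the origin (TCP) lies at the very end of the fingers, on their centre line; the grasp point (between the pads) lies 19 mm behind it; z points along the fingers, y is the line along which they close (so a half turn about z gives the same grasp; the last joint's range is limited). The gripper opens to 85 mm and grips with 20 to 120 N. Pads are 22 mm wide; open, the fingers measure 114 mm over their backs; the gripper's body (76 mm by 85 mm) begins 54 mm behind the grasp point. The pads swing forward as they close: fully open they stand 13 mm farther back than shut.
Start: joints at [-1.324, 0.707, -0.028, 1.485, 0.022, 0.951, -0.075], TCP at [0.164, 0.551, 0.231] pointing down, gripper open.
Joint ranges: [-2.71, 2.71], [-0.32, 2.16], [-1.57, 1.52], [0, 2.45], [-1.46, 4.6], [0, 2.02], [-2.83, 2.83]. Speed limits (rad/s): [1.89, 1.89, 2.57, 2.57, 3.01, 3.01, 3.01].

### API

Orientations are given as a unit quaternion [w, x, y, z].
In Python, from rig import bot, viewer gives the robot as it stands.
- The arm moves only by the tool apply_moves, never from a script. Its argument "rows" is a list of rows, each an object of numbers: "rx", "ry", "rz": the turn, a rotation vector about the tool's x, y, z in degrees; "dx", "dy", "dz": the shift along the tool's x, y, z in cm; "claw": the opening, from 0 (shut) to 1 (fully open). In form: [{"rx": .., "ry": .., "rz": .., "dx": .., "dy": .., "dz": .., "claw": ..}, ...]. A call has 1 to 20 rows; each row is the pose to reach, as a shift and turn from the pose commanded when the call began, along the tool's axes at that moment; what a row does not reach only later rows make up. A row lasts 1/8 s, in which the tool goes at most 62.5 mm and 10.7 degrees, less where a joint would pass 70% of its speed; a pose out of reach is approached as far as the arm can. A call with a gripper value outside its range is refused whole. The fingers move at their own pace and stop on an object; the grip force is fixed at half the most. Time passes only in rows, so rows that repeat a pose let the fingers close. It gives the time, the measured TCP pose, the force, the opening and the grip force at its end, in the units of the state.
- bot.state(): the state, without advancing time (a new reading comes with each control period).
- viewer.capture(name): name is "scene" or "top"; returns the picture (420x560x3 uint8, blue, green, red); there is no depth.
- viewer.get_calibration(name): a dict with "fx", "fy", "cx", "cy" (pixels), "R" (3x3) and "t" (3): a world point X has camera coordinates R X + t. Camera axes: x right, y down, z forward; pixel columns grow to the right and rows downward; lengths in m; the calibration is good to about 2 mm. A picture is of the moment at which its call begins. get_calibration takes no time and is no camera call.
- bot.finish_job(): hands the job in; it is judged then, once.
The state is a dict: "time_s": time; "qpos": joint angles; "joint_vel": joint speeds; "tau": joint torques, N m; "eef_pos": TCP position; "ee_rot": TCP orientation; "wrist_force": force on the tool from outside, world axes, zero at the start; "moment": the same for the moment, N m; "width": opening from 0.0 (shut) to 1.0 (fully open); "grip_force": force on a finger pad.
Only numpy, scipy, OpenCV 4.12 (cv2) and the standard library are available. Lean on these libraries where they do the work, as an engineer would, in place of code of your own. Each camera call takes 0.05 s, during which the arm holds its last target. There are 200 camera calls.

## Working session

There is one attempt and no reset: what is moved stays moved. The work goes in short steps, Python scripts to look and compute and a tool call to move; the robot and the scene stay as the last step left them, time stands still between calls to the robot, and variables do not carry over. Pictures are saved under pics/ and viewed, at most 10 in all, crops included, and the job is handed in when it is done.

Besides the shell and the picture viewer there is one more tool, called after "Call:" by a JSON object that holds its "method" and its "body", one argument or row to a line. apply_moves: Moves the arm, as the interface text tells. Its arguments: {"type":"object","properties":{"rows":{"type":"array","items":{"type":"object","properties":{"rx":{"type":"number"},"ry":{"type":"number"},"rz":{"type":"number"},"dx":{"type":"number"},"dy":{"type":"number"},"dz":{"type":"number"},"claw":{"type":"number"}}}}},"required":["rows"]}

```bash
mkdir -p pics
python3 - <<'E'
from rig import bot, viewer
import cv2,numpy as np
for n in("scene","top"):
    cv2.imwrite(f"pics/{n}0.png",viewer.capture(n)); c=viewer.get_calibration(n); print(n,c)
s=bot.state();print(s['eef_pos'],s['ee_rot'],s['time_s'],s['wrist_force'])
E
```

```text
scene {'fx': 433.1586444995223, 'fy': 433.1586444995223, 'cx': 278.31089411171854, 'cy': 211.75515254091144, 'R': array([[ 0.81215819, -0.58330373, -0.01248341],
       [-0.32882848, -0.43995775, -0.83564886],
       [ 0.48194492,  0.68278396, -0.54912216]]), 't': array([-0.42320283,  0.31087607,  0.69381625])}
top {'fx': 438.0373615718101, 'fy': 438.0373615718101, 'cx': 283.0820476940156, 'cy': 210.39731359621277, 'R': array([[ 1.27728103e-02, -9.99916989e-01,  1.69395969e-03],
       [-9.94754567e-01, -1.28787776e-02, -1.01476538e-01],
       [ 1.01489931e-01, -3.88933569e-04, -9.94836490e-01]]), 't': array([0.03693038, 0.54089207, 0.92247446])}
[0.16371764 0.55096918 0.23089189] [-4.94974352e-05  1.43917488e-01  9.89589577e-01 -4.73001064e-04] 0.1 [ 0.3413007   0.83676971 -0.78266349]
```

View pics/scene0.png

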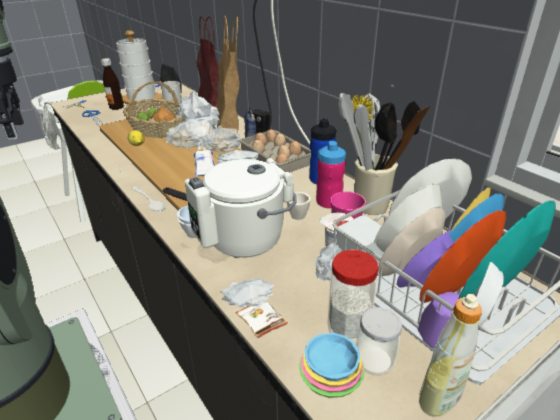

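View pics/top0.png

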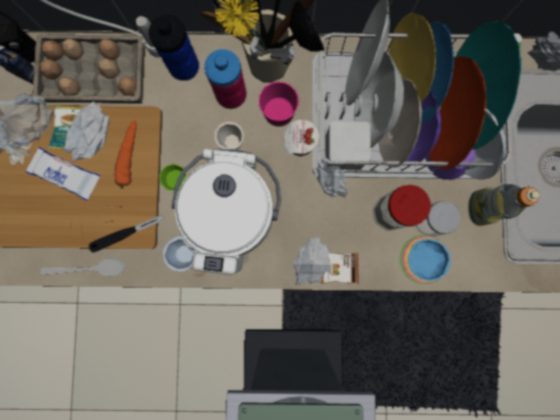

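The top view shows the cooker at about (223,208), its front housing at (215,263) and the steam cap at (224,186). The scene view shows the housing at (203,212). I'll zoom in on both.

Run:
```python
import cv2,numpy as np
a=cv2.imread("pics/top0.png")[140:290,150:300]; b=cv2.imread("pics/scene0.png")[145:265,165:315]
a=cv2.resize(a,(600,600),interpolation=2)
cv2.imwrite("pics/ca.png",a)
cv2.imwrite("pics/cb.png",cv2.resize(b,(750,600),interpolation=2))
```

```text
(no output)
```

View pics/ca.png

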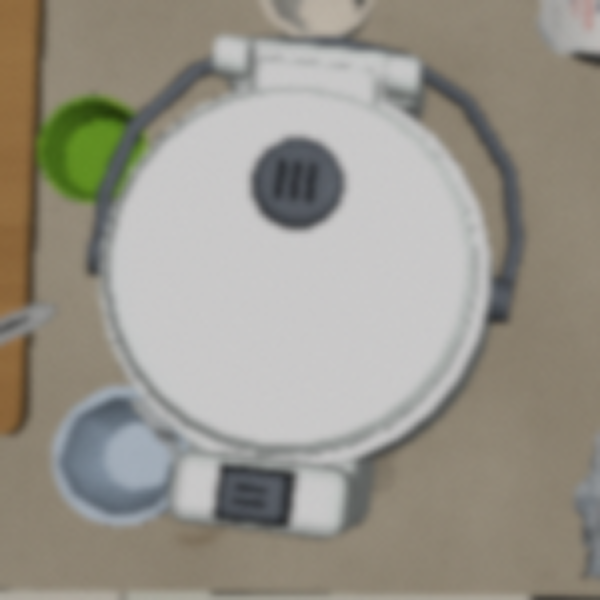

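View pics/cb.png

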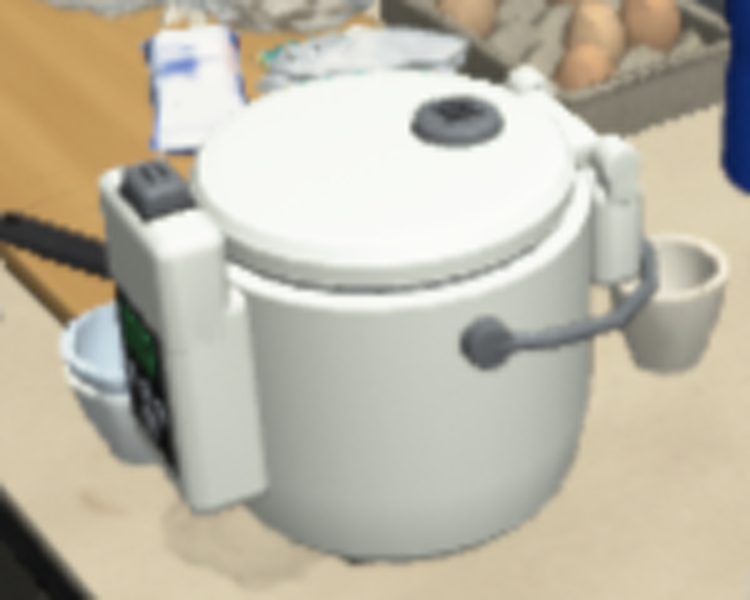

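The crops show the button at about px (213.5,264) in the top view and (196.6,181) in the scene view. The steam cap is at (224.2,185.8) and (256.6,167.4).

```bash
cat > h.py <<'E'
import numpy as np
from rig import bot, viewer
from scipy.spatial.transform import Rotation as Ro
def plane(n,uv,z):
    c=viewer.get_calibration(n);R,t=np.array(c['R']),np.array(c['t']);o=-R.T@t
    d=R.T@np.array([(uv[0]-c['cx'])/c['fx'],(uv[1]-c['cy'])/c['fy'],1]);return o+d*(z-o[2])/d[2]
def rot(s): q=s['ee_rot'];return Ro.from_quat([q[1],q[2],q[3],q[0]]).as_matrix()
E
python3 - <<'E'
from h import *
b=[plane("top",(213.5,263.7),.198),plane("scene",(196.6,181),.198)]
c=[plane("top",(224.25,185.75),.189),plane("scene",(256.6,167.0),.189)]
print(b,c)
for B,C in zip(b,c):
    d=C-B;print(np.linalg.norm(d[:2]),np.degrees(np.arctan2(d[1],d[0])))
B=(b[0]+b[1])/2;C=(c[0]+c[1])/2;a=np.arctan2(*(C-B)[1::-1]);print(B,np.degrees(a),np.hypot(*B[:2]))
s=bot.state();R=rot(s);print(R, np.degrees(np.arctan2(R[1,1],R[0,1])))
E
```

```text
[array([0.42736584, 0.16486265, 0.198     ]), array([0.42756231, 0.15581006, 0.198     ])] [array([0.56730779, 0.15087701, 0.189     ]), array([0.5706571 , 0.14799323, 0.189     ])]
0.14063906410867705 -5.70712515722457
0.14330812858593386 -3.1267860402307237
[0.42746408 0.16033635 0.198     ] -4.404826132732697 0.45654494287495284
[[-9.58575508e-01  2.84838445e-01 -2.34110542e-04]
 [ 2.84838539e-01  9.58575066e-01 -9.21906753e-04]
 [-3.81819579e-05 -9.50400939e-04 -9.99999548e-01]] 73.45080039713142
```

Call:
{"method": "apply_moves", "body": {
  "rows": [
    {"dz": -3, "claw": 0.59},
    {"dx": -4, "dy": -3, "dz": -3, "rz": 8, "claw": 0.59},
    {"dx": -8, "dy": -6, "dz": -3, "rz": 16, "claw": 0.59},
    {"dx": -12, "dy": -9, "dz": -3, "rz": 24, "claw": 0.59},
    {"dx": -16, "dy": -12, "dz": -3, "rz": 32, "claw": 0.59},
    {"dx": -20, "dy": -15, "dz": -3, "rz": 40, "claw": 0.59},
    {"dx": -24, "dy": -18, "dz": -3, "rz": 48, "claw": 0.59},
    {"dx": -28, "dy": -21, "dz": -3, "rz": 56, "claw": 0.59},
    {"dx": -32, "dy": -24, "dz": -3, "rz": 64, "claw": 0.59},
    {"dx": -36, "dy": -27, "dz": -3, "rz": 72, "claw": 0.59},
    {"dx": -39.5, "dy": -29.1, "dz": -3, "rz": 79, "claw": 0.59},
    {"dx": -39.5, "dy": -29.1, "dz": -3, "rz": 79, "claw": 0.59},
    {"dx": -39.5, "dy": -29.1, "dz": -3, "rz": 79, "claw": 0.59},
    {"dx": -39.5, "dy": -29.1, "dz": -3, "rz": 79, "claw": 0.59}
  ]
}}

```text
validation failed for argument at $.ro...
```

Call:
{"method": "apply_moves", "body": {
  "rows": [
    {"rx": 0, "ry": 0, "rz": 0, "dx": 0, "dy": 0, "dz": -3, "claw": 0.59},
    {"rx": 0, "ry": 0, "rz": 16, "dx": -8, "dy": -6, "dz": -3, "claw": 0.59},
    {"rx": 0, "ry": 0, "rz": 24, "dx": -12, "dy": -9, "dz": -3, "claw": 0.59},
    {"rx": 0, "ry": 0, "rz": 32, "dx": -16, "dy": -12, "dz": -3, "claw": 0.59},
    {"rx": 0, "ry": 0, "rz": 40, "dx": -20, "dy": -15, "dz": -3, "claw": 0.59},
    {"rx": 0, "ry": 0, "rz": 48, "dx": -24, "dy": -18, "dz": -3, "claw": 0.59},
    {"rx": 0, "ry": 0, "rz": 56, "dx": -28, "dy": -21, "dz": -3, "claw": 0.59},
    {"rx": 0, "ry": 0, "rz": 64, "dx": -32, "dy": -24, "dz": -3, "claw": 0.59},
    {"rx": 0, "ry": 0, "rz": 72, "dx": -36, "dy": -27, "dz": -3, "claw": 0.59},
    {"rx": 0, "ry": 0, "rz": 79, "dx": -39.5, "dy": -29.1, "dz": -3, "claw": 0.59},
    {"rx": 0, "ry": 0, "rz": 79, "dx": -39.5, "dy": -29.1, "dz": -3, "claw": 0.59},
    {"rx": 0, "ry": 0, "rz": 79, "dx": -39.5, "dy": -29.1, "dz": -3, "claw": 0.59},
    {"rx": 0, "ry": 0, "rz": 79, "dx": -39.5, "dy": -29.1, "dz": -3, "claw": 0.59}
  ]
}}

```text
time_s: 1.72
eef_pos: [0.459, 0.1605, 0.2613]
ee_rot: [-0.0, 0.74, 0.673, -0.0]
wrist_force: [-0.1, -0.2, 0.6]
width: 0.589
grip_force: 0.0
```

Call:
{"method": "apply_moves", "body": {
  "rows": [
    {"rx": 3, "ry": 0, "rz": 0, "dx": 0, "dy": 0, "dz": 1.5, "claw": 0.59},
    {"rx": 6, "ry": 0, "rz": 0, "dx": 0, "dy": 0, "dz": 3.5, "claw": 0.59},
    {"rx": 6, "ry": 0, "rz": 0, "dx": 0, "dy": 0, "dz": 4.5, "claw": 0.59},
    {"rx": 6, "ry": 0, "rz": 0, "dx": 0, "dy": 0, "dz": 4.5, "claw": 0.59},
    {"rx": 6, "ry": 0, "rz": 0, "dx": 0, "dy": 0, "dz": 4.5, "claw": 0.59}
  ]
}}

```text
time_s: 2.35
eef_pos: [0.4595, 0.16, 0.217]
ee_rot: [-0.038, 0.739, 0.671, -0.035]
wrist_force: [0.2, -0.8, 0.1]
width: 0.587
grip_force: 0.0
```

Run:
```python
from h import *
import cv2
s=bot.state();print(s['eef_pos'],s['wrist_force'],s['qpos'],rot(s))
im=viewer.capture("scene");t=viewer.capture("top")
cv2.imwrite("pics/s1.png",np.hstack([cv2.resize(im[110:230,170:290],(400,400),interpolation=2),cv2.resize(t[160:280,160:280],(400,400),interpolation=2)]))
```

```text
[0.45949361 0.1599901  0.21700941] [ 0.18289062 -0.78151564  0.12538039] [-0.52601598  0.6585051   0.28292983  1.72817582 -0.27285258  0.89028175
 -0.20343757] [[ 9.61126273e-02  9.90064436e-01 -1.02639051e-01]
 [ 9.95370409e-01 -9.55656351e-02  1.02449156e-02]
 [ 3.34360452e-04 -1.03148540e-01 -9.94665907e-01]]
```

View pics/s1.png

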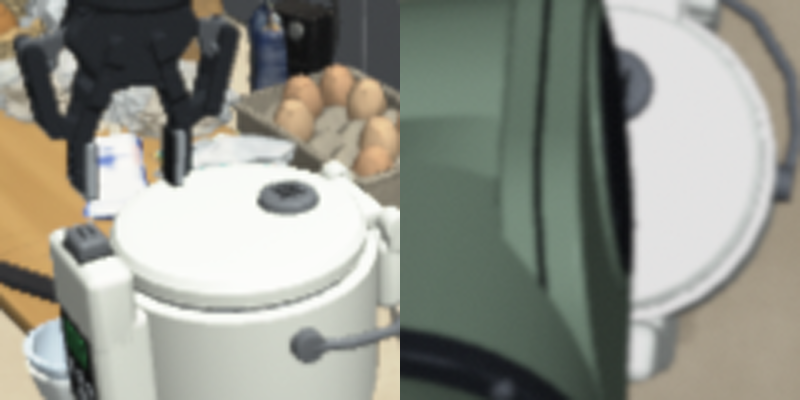

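The left half shows the front fingertip at about px (197,170), above the button at (196,182), and the rear fingertip at about (222,165). I'll check these against the projection.

Run:
```python
from h import *
c=viewer.get_calibration("scene")
s=bot.state();p=np.array(s['eef_pos']);R=rot(s)
def pr(X): x=c['R']@X+c['t'];return np.round([c['fx']*x[0]/x[2]+c['cx'],c['fy']*x[1]/x[2]+c['cy']],1)
for k in(0,-.006,-.012):
  print(k,[pr(p+R@np.array([x,y,k])) for y in(-.032,.032) for x in (-.011,0,.011)])
print(pr(np.array([.4275,.1625,.198])),pr(np.array([.4275,.1625,.221])))
for z in (.215,.225): print(z,plane("scene",(197,170),z),plane("scene",(222.5,165.5),z))
```

```text
0 [array([195.8, 172.3]), array([193.9, 170.1]), array([192., 168.]), array([224.7, 167.6]), array([222.6, 165.5]), array([220.5, 163.5])]
-0.006 [array([195.8, 169.6]), array([193.8, 167.5]), array([191.9, 165.3]), array([224.8, 165. ]), array([222.6, 162.9]), array([220.5, 160.9])]
-0.012 [array([195.7, 166.9]), array([193.8, 164.8]), array([191.8, 162.7]), array([224.8, 162.4]), array([222.6, 160.3]), array([220.5, 158.4])]
[195.1 179.8] [193.8 169.9]
0.215 [0.43730801 0.16900032 0.215     ] [0.4899603  0.15474019 0.215     ]
0.225 [0.42956094 0.15109716 0.225     ] [0.48096106 0.13717616 0.225     ]
```

Call:
{"method": "apply_moves", "body": {
  "rows": [
    {"rx": 0, "ry": 0, "rz": 0, "dx": -0.1, "dy": 0.1, "dz": 0.8, "claw": 0.59},
    {"rx": 0, "ry": 0, "rz": 0, "dx": -0.2, "dy": 0.16, "dz": 1.6, "claw": 0.59},
    {"rx": 0, "ry": 0, "rz": 0, "dx": -0.2, "dy": 0.16, "dz": 1.6, "claw": 0.59},
    {"rx": 0, "ry": 0, "rz": 0, "dx": -0.2, "dy": 0.16, "dz": 1.6, "claw": 0.59}
  ]
}}

```text
time_s: 2.95
eef_pos: [0.4593, 0.1577, 0.2003]
ee_rot: [-0.039, 0.74, 0.671, -0.035]
wrist_force: [-0.5, 0.2, 0.3]
width: 0.59
grip_force: 0.0
```

Call:
{"method": "apply_moves", "body": {
  "rows": [
    {"rx": 0, "ry": 0, "rz": 0, "dx": 0, "dy": 0.02, "dz": 0.2, "claw": 0.59},
    {"rx": 0, "ry": 0, "rz": 0, "dx": 0, "dy": 0.03, "dz": 0.3, "claw": 0.59},
    {"rx": 0, "ry": 0, "rz": 0, "dx": 0, "dy": 0.03, "dz": 0.3, "claw": 0.59}
  ]
}}

```text
time_s: 3.32
eef_pos: [0.4592, 0.1577, 0.1972]
ee_rot: [-0.039, 0.739, 0.671, -0.035]
wrist_force: [-0.0, -0.2, -0.9]
width: 0.592
grip_force: 0.0
```

Call:
{"method": "apply_moves", "body": {
  "rows": [
    {"rx": 0, "ry": 0, "rz": 0, "dx": 0, "dy": 0.02, "dz": 0.2, "claw": 0.59},
    {"rx": 0, "ry": 0, "rz": 0, "dx": 0, "dy": 0.03, "dz": 0.3, "claw": 0.59},
    {"rx": 0, "ry": 0, "rz": 0, "dx": 0, "dy": 0.03, "dz": 0.3, "claw": 0.59}
  ]
}}

```text
time_s: 3.7
eef_pos: [0.4592, 0.1577, 0.1941]
ee_rot: [-0.039, 0.739, 0.671, -0.035]
wrist_force: [0.6, 0.2, -0.2]
width: 0.59
grip_force: 0.0
```

Call:
{"method": "apply_moves", "body": {
  "rows": [
    {"rx": 0, "ry": 0, "rz": 0, "dx": 0, "dy": 0.02, "dz": 0.2, "claw": 0.59},
    {"rx": 0, "ry": 0, "rz": 0, "dx": 0, "dy": 0.02, "dz": 0.2, "claw": 0.59}
  ]
}}

```text
time_s: 3.95
eef_pos: [0.4592, 0.1578, 0.1921]
ee_rot: [-0.039, 0.74, 0.671, -0.035]
wrist_force: [0.8, 0.9, 0.2]
width: 0.591
grip_force: 0.3
```

Run:
```python
from h import *
import cv2
for i in range(3):
    im=viewer.capture("scene");s=bot.state();print(np.round(s['eef_pos'],4),np.round(s['wrist_force'],2),np.round(s['moment'],3))
cv2.imwrite("pics/s2.png",cv2.resize(im[120:220,170:290],(720,600),interpolation=2))
```

```text
[0.4592 0.1578 0.1922] [ 0.01  0.65 -0.38] [-0.024 -0.147  0.013]
[0.4592 0.1577 0.1922] [-0.32  0.85 -0.03] [ 0.033 -0.157 -0.017]
[0.4592 0.1577 0.1922] [ 0.35 -1.47  0.12] [ 0.026 -0.193 -0.041]
```

View pics/s2.png

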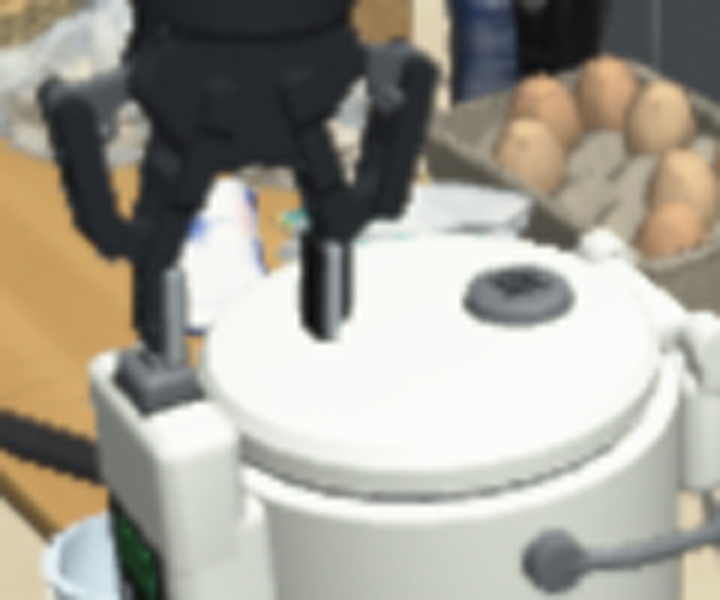

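The front finger at about crop (165,355) sits just above the middle of the button at (155,370). The rear finger hovers over the front half of the lid at (325,330). I'll keep going down.

Call:
{"method": "apply_moves", "body": {
  "rows": [
    {"rx": 0, "ry": 0, "rz": 0, "dx": 0, "dy": 0.02, "dz": 0.2, "claw": 0.59},
    {"rx": 0, "ry": 0, "rz": 0, "dx": 0, "dy": 0.02, "dz": 0.2, "claw": 0.59}
  ]
}}

```text
time_s: 4.35
eef_pos: [0.4592, 0.1577, 0.1901]
ee_rot: [-0.039, 0.739, 0.671, -0.035]
wrist_force: [0.3, -0.2, 1.9]
width: 0.593
grip_force: 0.9
```

```bash
cat > f.py <<'E'
from h import *
F=[]
for i in range(5):
    viewer.capture("scene");s=bot.state();F.append(s['wrist_force'])
print(np.round(s['eef_pos'],4),np.round(np.mean(F,0),2),s['time_s'])
E
python3 f.py
```

```text
[0.4592 0.1577 0.1902] [ 0.16 -0.07  1.01] 4.6
```

Call:
{"method": "apply_moves", "body": {
  "rows": [
    {"rx": 0, "ry": 0, "rz": 0, "dx": 0, "dy": 0.02, "dz": 0.2, "claw": 0.59},
    {"rx": 0, "ry": 0, "rz": 0, "dx": 0, "dy": 0.02, "dz": 0.2, "claw": 0.59}
  ]
}}

```text
time_s: 4.85
eef_pos: [0.4591, 0.1577, 0.188]
ee_rot: [-0.039, 0.739, 0.671, -0.035]
wrist_force: [0.1, -0.0, -0.4]
width: 0.593
grip_force: 0.0
```

```bash
python3 f.py
```

```text
[0.4592 0.1577 0.1881] [ 0.2   0.38 -0.19] 5.1
```

Call:
{"method": "apply_moves", "body": {
  "rows": [
    {"rx": 0, "ry": 0, "rz": 0, "dx": 0, "dy": 0.02, "dz": 0.2, "claw": 0.59},
    {"rx": 0, "ry": 0, "rz": 0, "dx": 0, "dy": 0.02, "dz": 0.2, "claw": 0.59}
  ]
}}

```text
time_s: 5.35
eef_pos: [0.4592, 0.1577, 0.1862]
ee_rot: [-0.039, 0.739, 0.671, -0.035]
wrist_force: [-0.6, 0.6, 5.5]
width: 0.587
grip_force: 3.1
```

```bash
python3 f.py
```

```text
[0.4592 0.1578 0.1863] [-0.9  -0.42  6.21] 5.6
```

Call:
{"method": "apply_moves", "body": {
  "rows": [
    {"rx": 0, "ry": 0, "rz": 0, "dx": 0, "dy": 0.02, "dz": 0.2, "claw": 0.59},
    {"rx": 0, "ry": 0, "rz": 0, "dx": 0, "dy": 0.02, "dz": 0.2, "claw": 0.59}
  ]
}}

```text
time_s: 5.85
eef_pos: [0.4591, 0.1577, 0.1842]
ee_rot: [-0.039, 0.74, 0.671, -0.035]
wrist_force: [-0.7, -0.6, 8.3]
width: 0.587
grip_force: 3.6
```

```bash
python3 f.py
```

```text
[0.4592 0.1578 0.1843] [-0.79 -0.56  7.59] 6.1
```

Run:
```python
from h import *
import cv2
M=[]
for i in range(4):
    im=viewer.capture("scene");s=bot.state();M.append(np.r_[s['wrist_force'],s['moment']])
print(np.round(np.mean(M,0),3),s['grip_force'],s['width'])
cv2.imwrite("pics/s3.png",cv2.resize(im[120:220,170:290],(720,600),interpolation=2))
```

```text
[-0.955 -0.219  7.004 -0.019  0.344  0.033] 3.569121185137192 0.5892477691806217
```

View pics/s3.png

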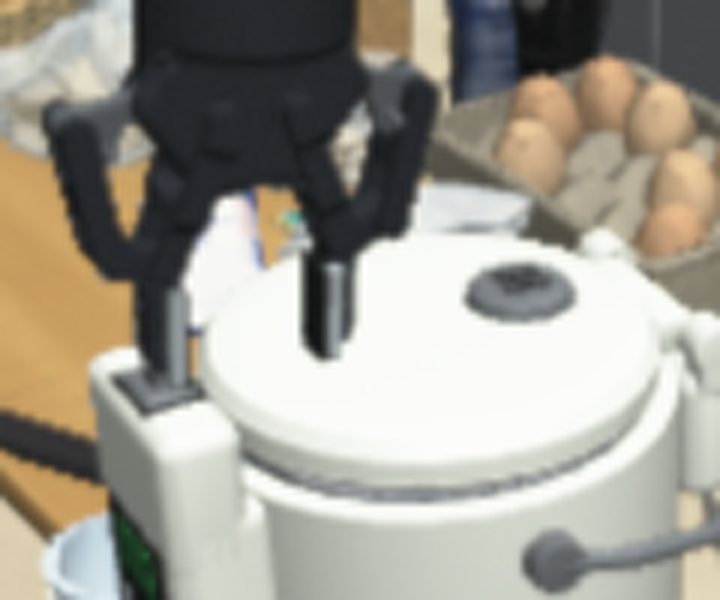

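The button is down and nearly flush at crop (160,385). The seam under the lid at (420,490) has widened, so the lid is freed and caught against the rear finger. The total force of 7 N fits button plus lid. Next I'll rise slowly along the lid's arc.

Call:
{"method": "apply_moves", "body": {
  "rows": [
    {"rx": 0, "ry": 0, "rz": 0, "dx": 0, "dy": 0.02, "dz": -0.15, "claw": 0.59},
    {"rx": 0, "ry": 0, "rz": 0, "dx": 0, "dy": 0.04, "dz": -0.3, "claw": 0.59},
    {"rx": 0, "ry": 0, "rz": 0, "dx": 0, "dy": 0.06, "dz": -0.5, "claw": 0.59},
    {"rx": 0, "ry": 0, "rz": 0, "dx": 0, "dy": 0.09, "dz": -0.7, "claw": 0.59},
    {"rx": 0, "ry": 0, "rz": 0, "dx": 0, "dy": 0.12, "dz": -0.9, "claw": 0.59},
    {"rx": 0, "ry": 0, "rz": 0, "dx": 0, "dy": 0.14, "dz": -1.1, "claw": 0.59},
    {"rx": 0, "ry": 0, "rz": 0, "dx": 0, "dy": 0.17, "dz": -1.3, "claw": 0.59},
    {"rx": 0, "ry": 0, "rz": 0, "dx": 0, "dy": 0.19, "dz": -1.5, "claw": 0.59},
    {"rx": 0, "ry": 0, "rz": 0, "dx": 0, "dy": 0.2, "dz": -1.5, "claw": 0.59}
  ]
}}

```text
time_s: 7.42
eef_pos: [0.4627, 0.1574, 0.199]
ee_rot: [-0.039, 0.74, 0.671, -0.035]
wrist_force: [0.3, 0.4, -0.6]
width: 0.595
grip_force: 0.0
```

```bash
python3 f.py
```

```text
[0.4627 0.1574 0.1988] [-0.37  0.1   0.3 ] 7.675
```

Run:
```python
from h import *
import cv2
M=[]
for i in range(4):
    im=viewer.capture("scene");s=bot.state();M.append(np.r_[s['wrist_force'],s['moment']])
print(np.round(np.mean(M,0),3))
a=cv2.imread("pics/s2.png");b=cv2.resize(im[120:220,170:290],(720,600),interpolation=2)
cv2.imwrite("pics/s4.png",np.hstack([b[:,80:480],cv2.imread("pics/s3.png")[:,80:480]]))
```

```text
[ 0.103  0.066  0.055  0.004 -0.103  0.031]
```

View pics/s4.png

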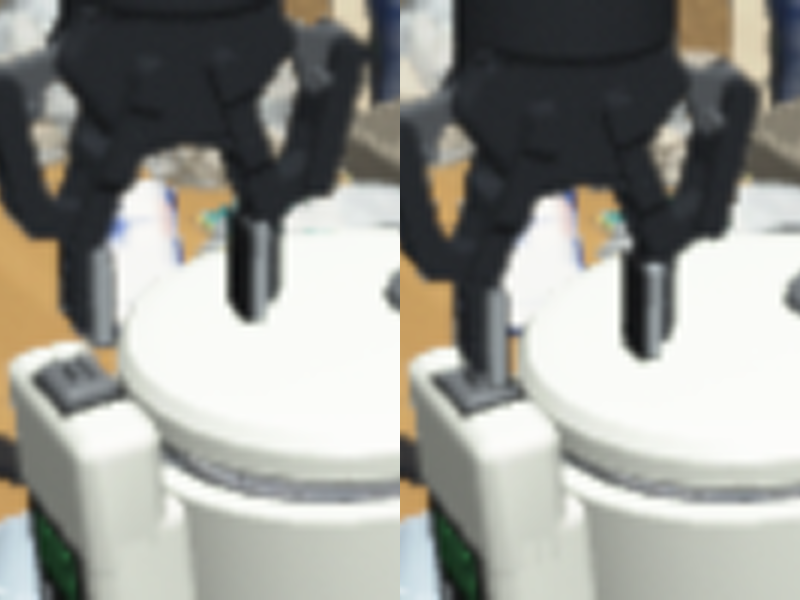

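Run:
```python
from h import *
import cv2
im=viewer.capture("scene");cv2.imwrite("pics/n5.png",im)
a=cv2.imread("pics/scene0.png")
g=lambda i:cv2.cvtColor(i,6)
s2=cv2.resize(cv2.imread("pics/s2.png"),(120,100),interpolation=cv2.INTER_AREA);s3=cv2.resize(cv2.imread("pics/s3.png"),(120,100),interpolation=cv2.INTER_AREA)
for c in (225,240):
  for n,I,o in(("0",a,(0,0)),("s2",s2,(120,170)),("s3",s3,(120,170)),("now",im,(0,0))):
    print(c,n,g(I)[185-o[0]:215-o[0],c-o[1]])
# steam cap centroid
for n,I in(("0",a),("now",im)):
    m=(g(I)[150:185,240:275]<140).astype(np.uint8);k,l,st,ce=cv2.connectedComponentsWithStats(m)
    j=1+np.argmax(st[1:,4]);print(n,ce[j]+[240,150],st[j])
```

```text
225 0 [248 249 249 249 249 249 249 249 243 238 238 235 202 177 175 171 136 147
 234 247 233 193 175 173 173 172 173 172 171 171]
225 s2 [250 250 250 251 251 251 251 251 246 242 242 238 208 183 180 175 142 155
 234 250 235 200 181 179 178 179 178 177 177 177]
225 s3 [250 250 250 251 251 251 251 246 243 242 230 203 186 184 182 155 141 160
 234 250 235 201 181 179 179 178 178 177 177 177]
225 now [250 251 251 251 251 249 245 244 243 221 193 187 185 172 144 147 144 156
 239 249 237 200 180 179 178 178 178 178 177 177]
240 0 [249 249 249 249 249 249 249 250 251 250 249 249 248 222 199 196 191 146
 139 234 248 239 214 197 195 195 195 194 194 194]
240 s2 [251 251 251 251 251 251 251 252 252 251 251 251 249 227 206 203 194 152
 150 232 251 242 219 204 201 201 201 201 200 200]
240 s3 [251 251 251 251 251 251 252 252 252 251 251 248 225 207 205 196 152 137
 153 233 251 242 220 204 202 201 201 201 200 200]
240 now [251 251 251 251 251 252 252 252 252 251 248 226 209 207 208 154 141 145
 148 238 250 243 219 203 201 201 201 201 200 201]
0 [255.55  168.975] [  7  15  18   9 120]
now [255.46078431 167.94117647] [  8  14  17   9 102]
```

Run:
```python
from h import *
import cv2
g=lambda i:cv2.cvtColor(i,6)
def edge(I,c):  # subpixel row where lid side turns dark
    p=g(I)[185:205,c].astype(float);return p
s4=cv2.resize(cv2.imread("pics/s4.png")[:,:400],None,fx=1/6,fy=1/6,interpolation=cv2.INTER_AREA)
print(s4.shape,g(s4)[65:95,round(225-170-80/6)])
for k in range(3):
    im=viewer.capture("scene");print(g(im)[185:215,225],bot.state()['time_s'])
for i in range(5): viewer.capture("top")
im=viewer.capture("scene");print(g(im)[185:215,225],bot.state()['time_s'])
```

```text
(100, 67, 3) [250 251 251 251 251 249 245 245 243 223 196 188 185 174 148 146 147 161
 234 250 237 202 182 179 180 179 179 179 178 178]
[250 251 251 251 251 249 245 244 243 221 193 187 185 172 145 147 144 156
 239 249 237 199 180 179 178 178 178 178 177 177] 7.975
[251 251 251 251 251 249 245 244 243 221 193 187 185 171 144 148 144 157
 239 249 237 200 181 179 179 178 177 178 177 177] 8.025
[250 251 251 251 251 249 245 244 243 221 193 187 185 172 144 147 144 157
 239 249 237 200 181 179 179 178 178 178 177 177] 8.075
[251 251 251 251 251 249 245 244 243 222 194 186 185 172 145 147 144 157
 239 249 237 200 180 179 178 178 178 178 177 177] 8.375
```

The lid is freed but sits at about 0.04 rad with no force on the finger. The latch probably caught it again when the button came back too early. I'll press again with the fingers nearly level, then pivot about the button finger so the lid rises while the button stays down.

Call:
{"method": "apply_moves", "body": {
  "rows": [
    {"rx": -2.5, "ry": 0, "rz": 0, "dx": 0, "dy": -0.15, "dz": 0, "claw": 0.59},
    {"rx": -5, "ry": 0, "rz": 0, "dx": 0, "dy": -0.3, "dz": 0.3, "claw": 0.59},
    {"rx": -5, "ry": 0, "rz": 0, "dx": 0, "dy": -0.3, "dz": 0.5, "claw": 0.59},
    {"rx": -5, "ry": 0, "rz": 0, "dx": 0, "dy": -0.3, "dz": 0.5, "claw": 0.59}
  ]
}}

```text
time_s: 8.88
eef_pos: [0.4594, 0.1577, 0.1941]
ee_rot: [-0.007, 0.74, 0.672, -0.006]
wrist_force: [0.2, 0.5, -0.1]
width: 0.588
grip_force: 0.0
```

```bash
python3 f.py; python3 -c "
from h import *
print(rot(bot.state())[2])"
```

```text
[0.4594 0.1576 0.1942] [0.02 0.69 0.19] 9.125
[-1.15665670e-04 -1.76515794e-02 -9.99844192e-01]
```

Now I'll press in 2 mm steps.

Call:
{"method": "apply_moves", "body": {
  "rows": [
    {"rx": 0, "ry": 0, "rz": 0, "dx": 0, "dy": 0, "dz": 0.2, "claw": 0.59},
    {"rx": 0, "ry": 0, "rz": 0, "dx": 0, "dy": 0, "dz": 0.4, "claw": 0.59},
    {"rx": 0, "ry": 0, "rz": 0, "dx": 0, "dy": 0, "dz": 0.4, "claw": 0.59}
  ]
}}

```text
time_s: 9.5
eef_pos: [0.4591, 0.1577, 0.19]
ee_rot: [-0.007, 0.74, 0.672, -0.006]
wrist_force: [-0.2, 0.3, -0.4]
width: 0.59
grip_force: 0.0
```

```bash
cat > g.py <<'E'
from h import *
import cv2
F=[]
for i in range(4):
    im=viewer.capture("scene");s=bot.state();F.append(s['wrist_force'])
g=cv2.cvtColor(im,6)
m=(g[145:185,245:275]<140).astype(np.uint8);k,l,st,ce=cv2.connectedComponentsWithStats(m);j=1+np.argmax(st[1:,4])
print(np.round(s['eef_pos'],4),np.round(np.mean(F,0),2),s['time_s'],'cap',ce[j]+[245,145],st[j]);print(g[175:208,225])
E
python3 g.py
```

```text
[0.4591 0.1578 0.1902] [-0.08  0.18 -0.35] 9.7 cap [255.53398058 167.93203883] [  3  19  17   9 103]
[174 208 245 250 250 250 250 250 251 250 251 251 251 251 251 249 245 244
 243 222 193 187 184 172 145 147 144 157 239 249 237 199 181]
```

Call:
{"method": "apply_moves", "body": {
  "rows": [
    {"rx": 0, "ry": 0, "rz": 0, "dx": 0, "dy": 0, "dz": 0.1, "claw": 0.59},
    {"rx": 0, "ry": 0, "rz": 0, "dx": 0, "dy": 0, "dz": 0.2, "claw": 0.59},
    {"rx": 0, "ry": 0, "rz": 0, "dx": 0, "dy": 0, "dz": 0.2, "claw": 0.59}
  ]
}}

```text
time_s: 10.07
eef_pos: [0.4592, 0.1578, 0.1883]
ee_rot: [-0.006, 0.74, 0.672, -0.006]
wrist_force: [-1.3, 0.4, 5.2]
width: 0.591
grip_force: 3.0
```

```bash
python3 g.py
```

```text
[0.4592 0.1578 0.1884] [-0.88 -0.33  5.62] 10.275 cap [255.73333333 167.22857143] [  3  18  18   9 105]
[167 156 201 245 250 250 251 251 251 251 251 251 252 250 247 245 245 228
 201 191 190 184 147 135 140 149 145 157 240 249 237 200 181]
```

Call:
{"method": "apply_moves", "body": {
  "rows": [
    {"rx": 0, "ry": 0, "rz": 0, "dx": 0, "dy": 0, "dz": 0.1, "claw": 0.59},
    {"rx": -2, "ry": 0, "rz": 0, "dx": 0, "dy": 0, "dz": -0.03, "claw": 0.59},
    {"rx": -4, "ry": 0, "rz": 0, "dx": 0, "dy": 0, "dz": -0.16, "claw": 0.59},
    {"rx": -6, "ry": 0, "rz": 0, "dx": 0, "dy": -0.02, "dz": -0.29, "claw": 0.59},
    {"rx": -8, "ry": 0, "rz": 0, "dx": 0, "dy": -0.03, "dz": -0.42, "claw": 0.59},
    {"rx": -10, "ry": 0, "rz": 0, "dx": 0, "dy": -0.05, "dz": -0.55, "claw": 0.59},
    {"rx": -10, "ry": 0, "rz": 0, "dx": 0, "dy": -0.05, "dz": -0.55, "claw": 0.59}
  ]
}}

```text
time_s: 11.15
eef_pos: [0.4591, 0.1578, 0.1941]
ee_rot: [0.059, 0.738, 0.67, 0.054]
wrist_force: [1.7, -1.6, 5.4]
width: 0.589
grip_force: 2.8
```

```bash
python3 g.py
```

```text
[0.4591 0.1578 0.194 ] [ 0.12 -0.79  5.65] 11.35 cap [256.49484536 165.53608247] [ 4 17 17  8 97]
[251 251 251 251 251 251 251 252 252 249 248 247 239 215 200 198 194 154
 138 140 140 140 139 139 141 149 145 157 240 249 237 201 182]
```

The lid follows with the button still down: its edge is up about 9 px, or roughly 0.13 rad. Now I'll lift off the button.

Call:
{"method": "apply_moves", "body": {
  "rows": [
    {"rx": 0, "ry": 0, "rz": 0, "dx": 0, "dy": 0.05, "dz": -0.15, "claw": 0.59},
    {"rx": 0, "ry": 0, "rz": 0, "dx": 0, "dy": 0.11, "dz": -0.3, "claw": 0.59},
    {"rx": 0, "ry": 0, "rz": 0, "dx": 0, "dy": 0.17, "dz": -0.45, "claw": 0.59},
    {"rx": 0, "ry": 0, "rz": 0, "dx": 0, "dy": 0.22, "dz": -0.6, "claw": 0.59},
    {"rx": 0, "ry": 0, "rz": 0, "dx": 0, "dy": 0.3, "dz": -0.8, "claw": 0.59},
    {"rx": 0, "ry": 0, "rz": 0, "dx": 0, "dy": 0.37, "dz": -1.0, "claw": 0.59},
    {"rx": 0, "ry": 0, "rz": 0, "dx": 0, "dy": 0.37, "dz": -1.0, "claw": 0.59}
  ]
}}

```text
time_s: 12.22
eef_pos: [0.4609, 0.1576, 0.2043]
ee_rot: [0.058, 0.738, 0.67, 0.053]
wrist_force: [0.9, -0.7, 1.7]
width: 0.592
grip_force: 0.8
```

```bash
python3 g.py
```

```text
[0.4608 0.1576 0.2041] [1.44 0.01 1.73] 12.425 cap [257.20833333 163.65625   ] [ 4 15 18  8 96]
[251 252 252 252 250 249 248 239 219 207 206 203 166 143 141 142 142 141
 141 141 141 140 139 139 140 150 145 157 240 249 237 201 182]
```

```bash
cat > ang.py <<'E'
from h import *
import cv2
c=viewer.get_calibration("scene");a=np.radians(-5.5);B=np.array([.4275,.1600,0]);ax=np.array([np.cos(a),np.sin(a),0]);H=B+.196*ax
def pr(X): x=c['R']@X+c['t'];return np.array([c['fx']*x[0]/x[2]+c['cx'],c['fy']*x[1]/x[2]+c['cy']])
def cap(th,d=.054,h=.021): return pr(H-ax*(d*np.cos(th)-h*np.sin(th))+np.array([0,0,.166+d*np.sin(th)+h*np.cos(th)]))
im=viewer.capture("scene");g=cv2.cvtColor(im,6)
m=(g[135:185,245:280]<140).astype(np.uint8);k,l,st,ce=cv2.connectedComponentsWithStats(m);j=1+np.argmax(st[1:,4]);v=ce[j]+[245,135]
ths=np.arange(0,.6,.005);off=np.array([255.55,168.97])-cap(0)
print('off',off,'cap',v,st[j],'theta',ths[np.argmin([abs((cap(t)+off-v)[1]) for t in ths])])
s=bot.state();R=rot(s);p=np.array(s['eef_pos'])
# lid finger front-bottom/any corner, k = back-set
for k in(.0024,.006):
  for y in(.025,.0395):
    X=p+R@np.array([0,y,-k]);d=(H-X)@ax;h=X[2]-.166
    print(k,y,'d',d,'z',X[2],'theta',np.arctan2(h,d)-np.arcsin(.015/np.hypot(h,d)))
E
python3 ang.py
```

```text
off [-0.80136062  0.67652311] cap [249.86013986 141.88811189] [  0   0  13  17 143] theta 0.595
0.0024 0.025 d 0.13835689436039808 z 0.21038449865498765 theta 0.2070082365964096
0.0024 0.0395 d 0.12403518351811774 z 0.21265131810846508 theta 0.24631149246169787
0.006 0.025 d 0.13891969029589013 z 0.21394023482936916 theta 0.23004944663553212
0.006 0.0395 d 0.12459797945360977 z 0.2162070542828466 theta 0.2711529409259743
```

```bash
sed -i "s/j=1+np.argmax(st\[1:,4\])/j=1+np.argmin([abs(e[0]-12)+abs(e[1]-26)+(q[4]<50)*99 for e,q in zip(ce[1:],st[1:])])/" ang.py; python3 ang.py
```

```text
off [-0.80136062  0.67652311] cap [257.20833333 163.65625   ] [ 4 25 18  8 96] theta 0.225
0.0024 0.025 d 0.13834257786934107 z 0.21039550722210368 theta 0.20710314784939737
0.0024 0.0395 d 0.12402092642757966 z 0.21266269917378638 theta 0.2464217329220767
0.006 0.025 d 0.13890546627340453 z 0.2139512287614979 theta 0.2301448609183486
0.006 0.0395 d 0.12458381483164309 z 0.21621842071318062 theta 0.27126340431044244
```

Call:
{"method": "apply_moves", "body": {
  "rows": [
    {"rx": 0, "ry": 0, "rz": 0, "dx": 0, "dy": 0.11, "dz": -0.2, "claw": 0.59},
    {"rx": 0, "ry": 0, "rz": 0, "dx": 0, "dy": 0.22, "dz": -0.4, "claw": 0.59},
    {"rx": 0, "ry": 0, "rz": 0, "dx": 0, "dy": 0.34, "dz": -0.6, "claw": 0.59},
    {"rx": 0, "ry": 0, "rz": 0, "dx": 0, "dy": 0.46, "dz": -0.8, "claw": 0.59},
    {"rx": 0, "ry": 0, "rz": 0, "dx": 0, "dy": 0.58, "dz": -1.0, "claw": 0.59},
    {"rx": 0, "ry": 0, "rz": 0, "dx": 0, "dy": 0.7, "dz": -1.2, "claw": 0.59},
    {"rx": 0, "ry": 0, "rz": 0, "dx": 0, "dy": 0.83, "dz": -1.4, "claw": 0.59},
    {"rx": 0, "ry": 0, "rz": 0, "dx": 0, "dy": 0.96, "dz": -1.6, "claw": 0.59},
    {"rx": 0, "ry": 0, "rz": 0, "dx": 0, "dy": 0.96, "dz": -1.6, "claw": 0.59}
  ]
}}

```text
time_s: 13.65
eef_pos: [0.4678, 0.1569, 0.2216]
ee_rot: [0.058, 0.738, 0.67, 0.053]
wrist_force: [0.5, -0.7, 1.1]
width: 0.588
grip_force: 0.8
```

```bash
python3 ang.py; python3 g.py
python3 - <<'E'
from h import *
import cv2
im=viewer.capture("scene");cv2.imwrite("pics/s9.png",cv2.resize(im[100:220,170:310],(700,600),interpolation=2))
E
```

```text
off [-0.80136062  0.67652311] cap [260.112 158.936] [  6  14  17  17 125] theta 0.44
0.0024 0.025 d 0.13131786626230565 z 0.22779521433251976 theta 0.33629393324584594
0.0024 0.0395 d 0.1169966306169001 z 0.23006502637584614 theta 0.38829173044556853
0.006 0.025 d 0.13188140548782537 z 0.23135083286863675 theta 0.3579732542006493
0.006 0.0395 d 0.1175601698424198 z 0.23362064491196313 theta 0.4111553747205979
[0.4677 0.1569 0.2214] [ 0.13 -0.76  1.39] 13.9 cap [260.19047619 158.91269841] [  6   4  17  17 126]
[219 219 214 162 141 144 145 145 144 144 144 143 143 143 142 142 141 142
 141 141 140 139 140 140 141 150 145 157 240 249 238 201 182]
```

View pics/s9.png

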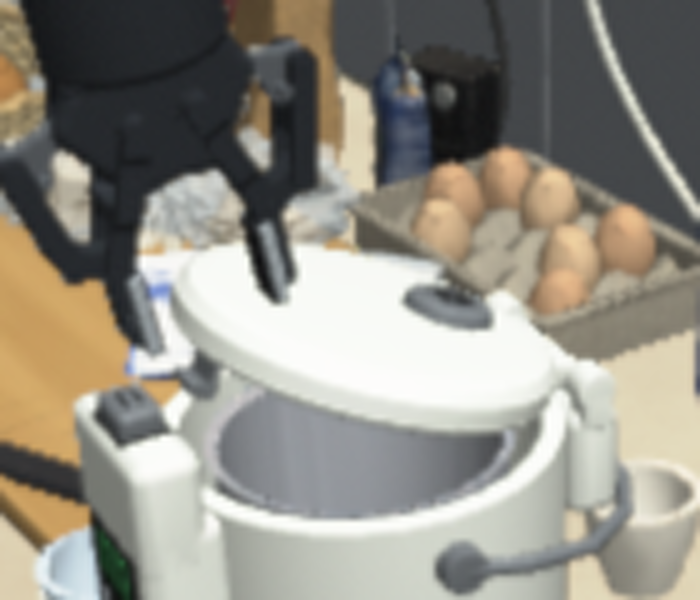

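The lid is about a third open, with the rear finger holding it at crop (275,295). The button is out again at (130,410) and the cooker hasn't moved. Finger geometry gives about 0.34–0.36 rad, and the cap at px row 161 gives about 0.34, so the front edge is up about 6 cm. I'll hand it in.

```bash
python3 -c "
from rig import bot
print(bot.finish_job())"
```

```text
the job is handed in; nothing more can be done
None
```

I handed the job in with the fingertip holding the lid at about 0.35 rad (front edge about 6 cm up); on the first press the latch seems to have caught the lid again at about 0.04 rad as I lifted off, so I pressed the button a second time.

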